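# Set a chisel upright on the hinge-recess line

## Robot

A 6-joint arm with a two-finger parallel gripper is mounted at the origin on the work surface; the furniture and walls round the work are solid. World frame = base frame: x ahead of the robot, y to its left, z up, the work surface at z = 0. Lengths are in mm, angles in rad, forces in N, time in s.
With the tool pointing down it reaches from about 250 to 775 mm from the base axis. Payload 4 kg.
Tool frame: the origin (TCP) lies midway between the tips of the shut fingers; the grasp point (between the pads) lies 19 mm behind it (bot.grasp_offset is the distance from the TCP to the grasp point, in mm); z points along the fingers, y is the line along which they close (so a half turn about z gives the same grasp; the last joint's range is limited). The gripper opens to 85 mm and grips with 20 to 120 N. Pads are 22 mm wide; open, the fingers measure 114 mm over their backs; the gripper's body (76 mm by 85 mm) begins 54 mm behind the grasp point. The pads swing forward as they close: fully open they stand 13 mm farther back than shut.
Start: joints at [1.101, 0.087, 1.371, -0, 1.684, -0.103], TCP at [197.256, 513.427, 231.341] pointing down, gripper open.
Joint ranges: [-3.1, 3.1], [-0.76, 2.03], [0.27, 2.55], [-1.08, 4.22], [0.17, 2.65], [-2.57, 2.57]. Speed limits (rad/s): [2.79, 2.79, 3.14, 3.14, 3.14, 3.14].

## Interface

Orientations are given as a unit quaternion [w, x, y, z].
In Python, from station import bot gives the robot as it stands. The module is installed in compiled form; this text tells all that it offers.
- The arm moves only by the shell command python3 -m crank 'ROWS'. ROWS is JSON, a list of rows, each an object of numbers: "x", "y", "z": the shift along the tool's x, y, z in mm; "yaw": the turn about the tool's z in rad; "jaw": the finger opening in mm, from 0 to 85.4. In form: [{"x": .., "y": .., "z": .., "yaw": .., "jaw": ..}, ...]. A call has 1 to 8 rows; each row shifts and turns the commanded pose from where the row before left it, along the tool's axes as they then stand; what a row does not reach is not made up. A row lasts 1/8 s, in which the tool goes at most 62.5 mm and 10.7 degrees, less where a joint would pass 70% of its speed; a pose out of reach is approached as far as the arm can. A call is refused whole if a number of a shift passes 62.5 or a number of a turn 0.188, either way. A call with a gripper value outside its range is refused whole. The fingers move at their own pace and stop on an object; the grip force is fixed at half the most. Time passes only in rows, so rows that do not move let the fingers close. It gives the time, the measured TCP pose, the force, the opening and the grip force at its end, in the units of the state.
- bot.sense(): the state, without advancing time (a new reading comes with each control period).
- bot.get_image(name): name is "side" or "top"; returns a dict with "color" (400x640x3 uint8, red, green, blue), "fx", "fy", "cx", "cy" (pixels), "T" (4x4, takes a point from camera to world coordinates). Camera axes: x right, y down, z forward; pixel columns grow to the right and rows downward; lengths in mm; the calibration is good to about 2 mm. A picture is of the moment at which its call begins. There is no depth.
- bot.job_done(): hands the job in; it is judged then, once.
The state is a dict: "t": time; "joint_positions": joint angles; "joint_vel": joint speeds; "joint_efforts": joint torques, N m; "ee_pos": TCP position; "eef_rot": TCP orientation; "contact_force": force on the tool from outside, world axes, zero at the start; "ft_torque": the same for the moment, N m; "finger_gap": opening from 0.0 (shut) to 1.0 (fully open); "grip_force": force on a finger pad.
Only numpy, scipy, OpenCV 4.12 (cv2) and the standard library are available. Lean on these libraries where they do the work, as an engineer would, in place of code of your own. Each camera call takes 0.05 s, during which the arm holds its last target. There are 200 camera calls.

## Task

Take the wider of the two short chisels out of the wooden rack and stand its cutting edge on the back line of the small hinge recess pencilled on the pine board: chisel upright, edge along the line and centred on it, either face forward. Press down gently, with about 6 N (never more than 25 N), and finish while still gripping it and pressing it there, ready for the mallet blow: do not let go. Leave the narrow chisel in the rack and the other things on the bench where they are.

Things in the scene. Friction and masses are not known exactly. Their poses are not given: they have to be found in the camera images.
- wide_chisel_handle (a point): The wide chisel, 147 mm long, upright in a rack slot, edge down, its handle's underside resting on the rack. Flat-sided wooden handle 22 mm thick (x), 30 mm wide (y), 85 mm tall, brass ferrule on its lowest 8 mm. This point: middle of the handle, half-way up, 104.5 mm straight above the cutting edge. x = across the flat sides (the line to grip along), y = along the edge, z = up. About 0.13 kg.
- wide_chisel_edge (a point): Middle of the wide chisel's cutting edge, the bottom end of its steel blade (24 mm wide in y, 4 mm thick in x, 62 mm long below the handle), on the handle's centre line; axes as the handle's (y along the edge). The edge itself is 24 mm long, 2 mm thick.
- narrow_chisel_handle (a point): The narrow chisel, to be left in the rack's other slot: same make, blade 10 mm wide, smaller handle 18 by 20 mm and 66 mm tall. This point is the middle of its handle. Which slot holds which chisel varies.
- rack: Dark wooden rack fixed to the bench, open below: slotted top board 64 mm (x) by 156 mm (y) by 12 mm, its upper face 72 mm above the bench, on two end cheeks. Two slots, each 29 mm along y and 8 mm along x, at y = +40 and -40 mm. Origin on the bench under its centre.
- mark (a point): Middle of the recess's back line on top of the pine board (86 mm x, 130 mm y, 20 mm thick; top 26 mm above the bench). Dark pencil line, 27 by 2 mm, along y; from its ends two lines run in -x to the board's nearest long edge, 25 mm away: a U open at that edge. z = up. The board is held on a springy mat and yields straight down 1 mm per 4 N pressed, at most 5 mm.
- mat: Rubber mat 104 by 150 mm and 6 mm thick, fixed on the bench under the board. Origin on the bench under its centre; axes as the board's (x across, y along).
- mallet_mid (a point): Beech joiner's mallet lying on the bench behind the work, 337 mm long, 62 mm high; to be left alone. This point is its middle.
- tape_measure_mid (a point): Tape measure standing on the bench at the left, 33 by 81 by 66 mm; to be left alone. This point is its middle.

How it is judged:
By the outcome, as a careful person would: the job done as asked, in the order asked, and still so for the second after the job is handed in, while the arm keeps its last pose, push and grip.
It also fails if it takes over 48 s, if anything falls off the work surface, if the arm or the gripper's body presses on something with over 40 N, if the wrist force passes 120 N, or if a joint passes its speed limit or range.

## Working session

There is one attempt and no reset: what is moved stays moved. The work goes in short steps, Python scripts to look and compute and a shell command to move; the robot and the scene stay as the last step left them, time stands still between calls to the robot, and variables do not carry over. Pictures are saved under pics/ and viewed, at most 10 in all, crops included, and the job is handed in when it is done.

```bash
mkdir -p pics
python3 - <<'E'
from station import bot
import cv2,numpy as np
np.set_printoptions(suppress=True,precision=4)
for n in("side","top"):
    i=bot.get_image(n);cv2.imwrite(f"pics/{n}0.png",i["color"][:,:,::-1]);print(n,i["fx"],i["fy"],i["cx"],i["cy"]);print(np.array(i["T"]))
s=bot.sense();print(s)
E
```

```text
side 389.6780771768852 389.6780771768852 321.0728217636064 199.60742398146374
[[   0.8677   -0.1938    0.4578   89.4753]
 [  -0.4967   -0.301     0.814  -831.2467]
 [  -0.02     -0.9337   -0.3574  483.9081]
 [   0.        0.        0.        1.    ]]
top 410.3749227796853 410.3749227796853 314.3332042484892 203.09070471426222
[[   0.0104   -0.9953    0.096   479.3062]
 [  -0.9999   -0.0098    0.0062   37.0683]
 [  -0.0053   -0.096    -0.9954 1204.3277]
 [   0.        0.        0.        1.    ]]
{'t': 0.1, 'joint_positions': array([ 1.1009,  0.0879,  1.3721,  0.    ,  1.6836, -0.1031]), 'joint_vel': array([-0.0013, -0.0022, -0.0041, -0.0014, -0.0011, -0.0001]), 'joint_efforts': array([  0.0018, -35.3012, -31.4221,  -0.0002,   0.0078,  -0.    ]), 'ee_pos': array([197.0213, 513.0225, 230.243 ]), 'eef_rot': array([-0.0003,  0.1823,  0.9832, -0.001 ]), 'contact_force': array([ 0.5505,  0.8009, -0.1214]), 'ft_torque': array([ 0.0284, -0.0011,  0.045 ]), 'grip_force': 0.0, 'finger_gap': 1.0009523290806066}
```

View pics/top0.png

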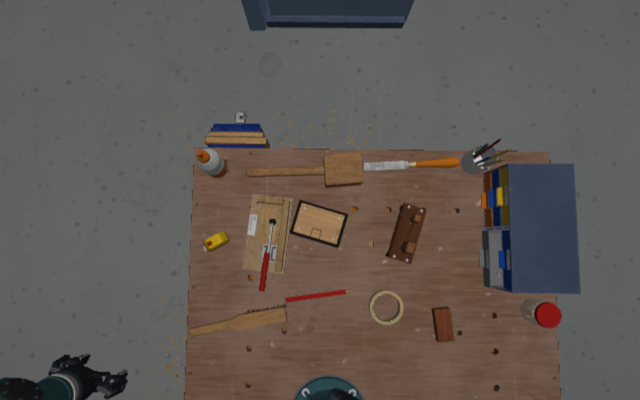

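View pics/side0.png

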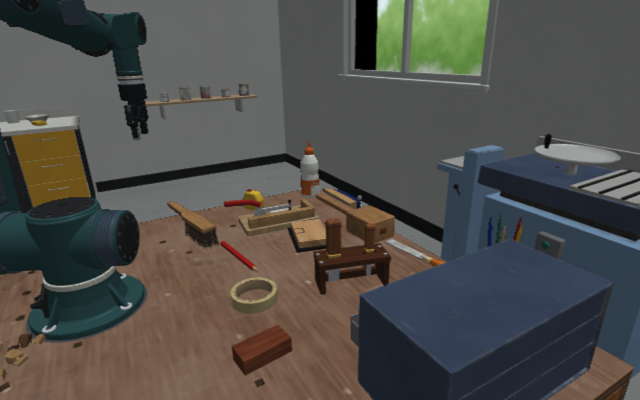

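The top view shows the pine board near (320,223), with the U-mark at about (316,232), and the rack at (406,233) with two handles. In the side view the rack is at (352,262), and the left handle (335,235) is the taller one. I'll enlarge both.

Run:
```python
import cv2,numpy as np
a=cv2.imread("pics/top0.png")[190:275,285:435];cv2.imwrite("pics/c1.png",cv2.resize(a,None,fx=5.3,fy=5.3,interpolation=cv2.INTER_CUBIC))
a=cv2.imread("pics/side0.png")[205:300,280:400];cv2.imwrite("pics/c2.png",cv2.resize(a,None,fx=6,fy=6,interpolation=cv2.INTER_CUBIC))
```

```text
(no output)
```

View pics/c1.png

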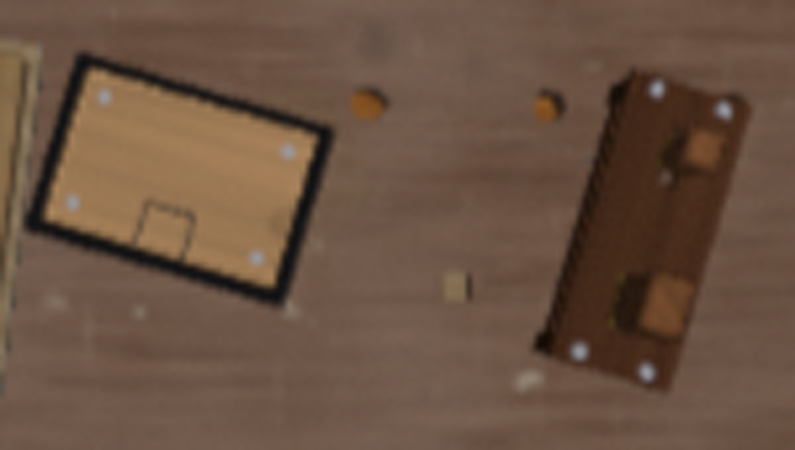

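View pics/c2.png

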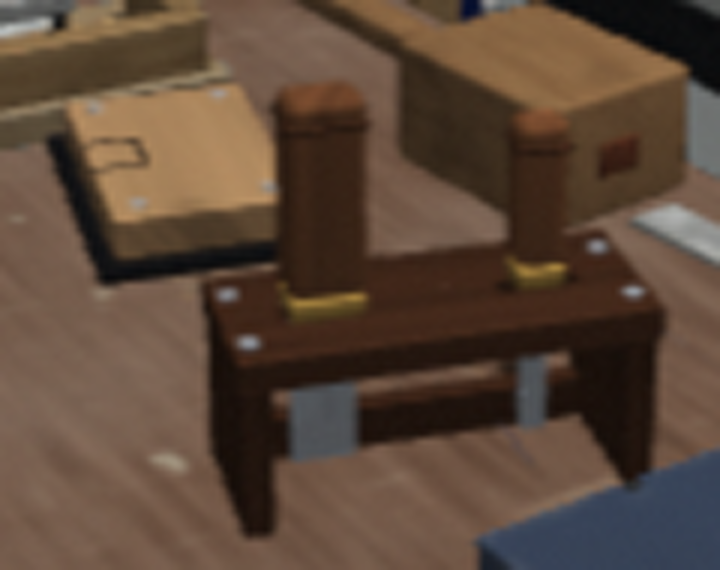

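```bash
cat > h.py <<'E'
from station import bot
import numpy as np
C={"top":(bot.get_image("top")),"side":bot.get_image("side")}
def ray(n,p,z):
    c=C[n];T=np.array(c["T"]);d=T[:3,:3]@[(p[0]-c["cx"])/c["fx"],(p[1]-c["cy"])/c["fy"],1];o=T[:3,3]
    return (o+d*(z-o[2])/d[2])[:2]
def proj(n,P):
    c=C[n];T=np.array(c["T"]);q=T[:3,:3].T@(np.array(P)-T[:3,3]);return np.array([c["cx"]+c["fx"]*q[0]/q[2],c["cy"]+c["fy"]*q[1]/q[2]])
E
python3 - <<'E'
from h import *
np.set_printoptions(suppress=True,precision=3)
t=lambda L,z:np.array([ray("top",((u+.5)/5.3-.5+285,(v+.5)/5.3-.5+190),z) for u,v in L])
s=lambda L,z:np.array([ray("side",((u+.5)/6-.5+280,(v+.5)/6-.5+205),z) for u,v in L])
ang=lambda a,b:np.arctan2(*(b-a)[::-1])
R=t([(657,90),(724,110),(580,352),(647,373)],72);print("rack top",R.mean(0),ang(R[2],R[0]),ang(R[3],R[1]),ang(R[0],R[1]),ang(R[2],R[3]))
R=s([(227,294),(248,342),(597,246),(632,292)],72);print("rack side",R.mean(0),ang(R[0],R[2]),ang(R[1],R[3]))
print("wide handle",t([(667,306)],157),s([(321,98)],157),"narrow",t([(702,150)],138))
B=t([(104,97),(288,151),(72,203),(257,258)],26);print("board",B.mean(0),ang(B[1],B[0]),ang(B[3],B[2]),ang(B[2],B[0])-np.pi/2,ang(B[3],B[1])-np.pi/2)
M=t([(147,202),(194,214)],26);print("mark",M.mean(0),ang(M[1],M[0]),np.linalg.norm(M[0]-M[1]))
M=s([(133,138),(147,162)],26);print("mark side",M.mean(0),ang(M[1],M[0]))
B=s([(93,106),(219,93),(139,203),(268,186)],26);print("board side",B.mean(0))
E
```

```text
rack top [ 508.19  -213.272] -0.2943329015414516 -0.29619400244137745 -1.8541427785512974 -1.863746270042662
rack side [ 509.897 -211.132] -0.2933324050310354 -0.30092327701606686
wide handle [[ 470.069 -201.136]] [[ 468.19  -206.144]] narrow [[ 546.129 -223.513]]
board [535.615  31.63 ] 1.2945733580312377 1.292706431463074 -1.8505483592359981 -1.8473755516659687
mark [518.841  36.7  ] 1.3313190973915021 26.237281793919887
mark side [519.767  39.167] 1.3340599791140266
board side [537.493  34.361]
```

```bash
cat >> h.py <<'E'
from scipy.spatial.transform import Rotation as Ro
def plan(P,ya):
    """tool-axis shift (after the yaw) to bring TCP to P with tool y at world angle ya (mod pi)"""
    s=bot.sense();w,x,y,z=s["eef_rot"];R=Ro.from_quat([x,y,z,w]);m=R.as_matrix()
    d=(ya-np.arctan2(m[1,1],m[0,1])+np.pi/2)%np.pi-np.pi/2
    R2=R*Ro.from_rotvec([0,0,-d])
    print("t %.2f"%s["t"],"pos",s["ee_pos"].round(1),"yang %.3f"%np.arctan2(m[1,1],m[0,1]),"tilt",m[:2,2].round(4),"F",s["contact_force"].round(1),"gap %.3f"%(s["finger_gap"]*85.4),"grip %.0f"%s["grip_force"])
    print("yaw %.3f"%-d,"then shift",R2.inv().apply(np.array(P)-s["ee_pos"]).round(1))
E
python3 -c "
from h import *
plan([470.3,-201,200],1.276)"
```

```text
t 0.30 pos [197.2 513.3 230.9] yang 1.204 tilt [-0.0003 -0.0007] F [ 0.9  1.1 -0.1] gap 85.355 grip 0
yaw -0.072 then shift [-468.9 -604.1   31.3]
```

```bash
python3 -m crank '[{"yaw":-0.072},{"x":-20,"y":-25},{"x":-35,"y":-45},{"x":-35,"y":-45},{"x":-35,"y":-45},{"x":-35,"y":-45},{"x":-35,"y":-45},{"x":-35,"y":-45}]' && python3 -m crank '[{"x":-35,"y":-45},{"x":-35,"y":-45},{"x":-35,"y":-45},{"x":-35,"y":-45},{"x":-35,"y":-45},{"x":-35,"y":-45},{"x":-30,"y":-39,"z":15},{"z":16}]' && python3 -m crank '[{},{}]' | tail -3;  python3 -c "
from h import *
plan([470.3,-201,200],1.276)
import cv2
for n in C: cv2.imwrite('pics/a_%s.png'%n,C[n]['color'][:,:,::-1])
a=cv2.resize(C['top']['color'][190:290,340:460,::-1],None,fx=4,fy=4);b=cv2.resize(C['side']['color'][180:300,270:400,::-1],None,fx=3.3,fy=3.3)[:400]
cv2.imwrite('pics/a.png',np.hstack([a[:396],b[:396]])[:, :800])"
```

```text
t 0.40 pos [197.2 513.4 231.1] yang 1.204 tilt [-0.0001 -0.0003] F [-0.1  0.2 -0.2] gap 85.170 grip 0
yaw -0.072 then shift [-468.9 -604.2   31.3]schema error: expected keys x, y, z, yaw, jaw
```

```bash
python3 -m crank '[{"x":0,"y":0,"z":0,"yaw":-0.072,"jaw":85},{"x":-20,"y":-25,"z":0,"yaw":0,"jaw":85},{"x":-35,"y":-45,"z":0,"yaw":0,"jaw":85},{"x":-35,"y":-45,"z":0,"yaw":0,"jaw":85},{"x":-35,"y":-45,"z":0,"yaw":0,"jaw":85},{"x":-35,"y":-45,"z":0,"yaw":0,"jaw":85},{"x":-35,"y":-45,"z":0,"yaw":0,"jaw":85},{"x":-35,"y":-45,"z":0,"yaw":0,"jaw":85}]' && python3 -m crank '[{"x":-35,"y":-45,"z":0,"yaw":0,"jaw":85},{"x":-35,"y":-45,"z":0,"yaw":0,"jaw":85},{"x":-35,"y":-45,"z":0,"yaw":0,"jaw":85},{"x":-35,"y":-45,"z":0,"yaw":0,"jaw":85},{"x":-35,"y":-45,"z":0,"yaw":0,"jaw":85},{"x":-35,"y":-45,"z":0,"yaw":0,"jaw":85},{"x":-30,"y":-39,"z":15,"yaw":0,"jaw":85},{"x":0,"y":0,"z":16,"yaw":0,"jaw":85}]' ;python3 -m crank '[{"x":0,"y":0,"z":0,"yaw":0,"jaw":85},{"x":0,"y":0,"z":0,"yaw":0,"jaw":85}]';  python3 -c "
from h import *
plan([470.3,-201,200],1.276)
import cv2
a=cv2.resize(C['top']['color'][190:290,340:460,::-1],None,fx=3.3,fy=3.3);b=cv2.resize(C['side']['color'][180:280,270:390,::-1],None,fx=3.3,fy=3.3)
cv2.imwrite('pics/a.png',np.hstack([a,b]))"
```

```text
t: 1.4
ee_pos: [331.9, 162.7, 231.6]
eef_rot: [0.001, 0.147, 0.989, 0.0]
contact_force: [1.3, -0.5, 0.3]
finger_gap: 0.992
grip_force: 0.0
t: 2.4
ee_pos: [471.9, -204.0, 199.2]
eef_rot: [-0.0, 0.149, 0.989, -0.0]
contact_force: [-0.2, 0.5, -0.6]
finger_gap: 0.998
grip_force: 0.0
t: 2.65
ee_pos: [471.5, -200.0, 201.0]
eef_rot: [0.0, 0.146, 0.989, 0.0]
contact_force: [-0.2, 0.5, -0.1]
finger_gap: 0.997
grip_force: 0.0
t 2.75 pos [ 471.8 -200.2  201.6] yang 1.278 tilt [ 0.002  -0.0009] F [-0.6  0.4  0.2] gap 84.927 grip 0
yaw 0.002 then shift [ 1.2 -1.2  1.6]
```

View pics/a.png

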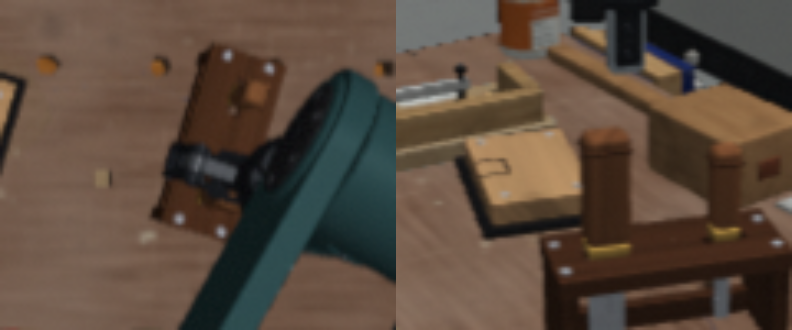

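The gripper stands over the wide chisel, whose handle is at (605,190) in the side half, and the parallax offset fits. I'll descend.

```bash
python3 -m crank '[{"x":1,"y":-1,"z":20,"yaw":0,"jaw":85},{"x":0,"y":0,"z":30,"yaw":0,"jaw":85},{"x":0,"y":0,"z":25,"yaw":0,"jaw":85},{"x":0,"y":0,"z":18,"yaw":0,"jaw":85},{"x":0,"y":0,"z":10,"yaw":0,"jaw":85},{"x":0,"y":0,"z":0,"yaw":0,"jaw":85},{"x":0,"y":0,"z":0,"yaw":0,"jaw":60},{"x":0,"y":0,"z":0,"yaw":0,"jaw":45}]'; python3 -c "
from h import *
plan([470.3,-201,98],1.276)
import cv2
a=cv2.resize(C['top']['color'][190:290,340:460,::-1],None,fx=3.3,fy=3.3);b=cv2.resize(C['side']['color'][180:280,270:390,::-1],None,fx=3.3,fy=3.3)
cv2.imwrite('pics/b.png',np.hstack([a,b]))"
```

```text
t: 3.75
ee_pos: [470.9, -202.1, 98.3]
eef_rot: [0.001, 0.147, 0.989, -0.0]
contact_force: [0.4, 0.5, -0.0]
finger_gap: 0.601
grip_force: 0.0
t 3.85 pos [ 470.6 -202.    98. ] yang 1.276 tilt [ 0.0012 -0.0006] F [-0.   0.1 -0.7] gap 45.258 grip 0
yaw -0.000 then shift [0.6 0.8 0. ]
```

View pics/b.png

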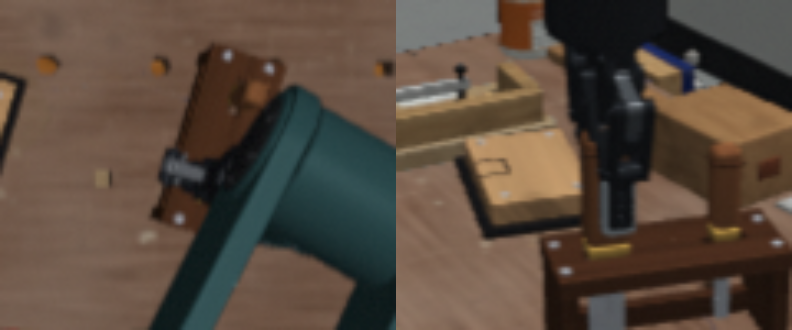

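The finger sits over the handle, with the expected parallax offset. I'll close.

```bash
python3 -m crank '[{"x":0.5,"y":0.5,"z":0,"yaw":0,"jaw":35},{"x":0,"y":0,"z":0,"yaw":0,"jaw":27},{"x":0,"y":0,"z":0,"yaw":0,"jaw":10},{"x":0,"y":0,"z":0,"yaw":0,"jaw":10},{"x":0,"y":0,"z":0,"yaw":0,"jaw":10},{"x":0,"y":0,"z":0,"yaw":0,"jaw":10}]'; python3 -c "
from h import *
plan([470.3,-201,195],1.276)"
```

```text
t: 4.6
ee_pos: [470.0, -201.1, 97.5]
eef_rot: [0.0, 0.147, 0.989, 0.0]
contact_force: [-1.6, 0.4, 1.4]
finger_gap: 0.252
grip_force: 58.7
t 4.70 pos [ 470.  -201.1   97.5] yang 1.276 tilt [0.0003 0.0001] F [0.2 0.4 2.6] gap 20.968 grip 59
yaw -0.000 then shift [ -0.3   0.2 -97.5]
```

```bash
python3 -m crank '[{"x":0,"y":0,"z":-5,"yaw":0,"jaw":10},{"x":0,"y":0,"z":-10,"yaw":0,"jaw":10},{"x":0,"y":0,"z":-15,"yaw":0,"jaw":10},{"x":0,"y":0,"z":-20,"yaw":0,"jaw":10},{"x":0,"y":0,"z":-20,"yaw":0,"jaw":10},{"x":0,"y":0,"z":-15,"yaw":0,"jaw":10},{"x":0,"y":0,"z":-5,"yaw":0,"jaw":10},{"x":0,"y":0,"z":0,"yaw":0,"jaw":10}]'; python3 -c "
from h import *
plan([519.3,37.9,187.5],-0.277)"
```

```text
t: 5.7
ee_pos: [469.9, -201.1, 187.5]
eef_rot: [0.0, 0.147, 0.989, -0.0]
contact_force: [0.1, 0.2, -1.1]
finger_gap: 0.246
grip_force: 58.6
t 5.80 pos [ 469.5 -200.9  186.4] yang 1.276 tilt [-0.0015  0.0009] F [-0.   0.4 -2.1] gap 21.762 grip 59
yaw 1.553 then shift [243.3 -17.4  -1. ]
```

```bash
python3 -m crank '[{"x":0,"y":0,"z":0,"yaw":0.1,"jaw":10},{"x":0,"y":0,"z":0,"yaw":0.15,"jaw":10},{"x":0,"y":0,"z":0,"yaw":0.15,"jaw":10},{"x":0,"y":0,"z":0,"yaw":0.15,"jaw":10},{"x":0,"y":0,"z":0,"yaw":0.15,"jaw":10},{"x":0,"y":0,"z":0,"yaw":0.15,"jaw":10},{"x":0,"y":0,"z":0,"yaw":0.15,"jaw":10},{"x":0,"y":0,"z":0,"yaw":0.15,"jaw":10}]'; python3 -m crank '[{"x":0,"y":0,"z":0,"yaw":0.15,"jaw":10},{"x":0,"y":0,"z":0,"yaw":0.15,"jaw":10},{"x":0,"y":0,"z":0,"yaw":0.103,"jaw":10},{"x":20,"y":-2,"z":0,"yaw":0,"jaw":10},{"x":30,"y":-3,"z":0,"yaw":0,"jaw":10},{"x":40,"y":-3,"z":0,"yaw":0,"jaw":10},{"x":40,"y":-3,"z":0,"yaw":0,"jaw":10},{"x":40,"y":-3,"z":0,"yaw":0,"jaw":10}]';python3 -m crank '[{"x":40,"y":-2,"z":0,"yaw":0,"jaw":10},{"x":23,"y":-1,"z":15,"yaw":0,"jaw":10},{"x":10,"y":-0.5,"z":25,"yaw":0,"jaw":10},{"x":0,"y":0,"z":20,"yaw":0,"jaw":10},{"x":0,"y":0,"z":4,"yaw":0,"jaw":10},{"x":0,"y":0,"z":0,"yaw":0,"jaw":10},{"x":0,"y":0,"z":0,"yaw":0,"jaw":10}]'; python3 -c "
from h import *
plan([519.3,37.9,123.5],-0.277)
import cv2
a=cv2.resize(C['top']['color'][190:270,270:370,::-1],None,fx=4,fy=4);b=cv2.resize(C['side']['color'][185:265,270:370,::-1],None,fx=4,fy=4)
cv2.imwrite('pics/d.png',np.hstack([a,b]));cv2.imwrite('pics/d_full.png',C['side']['color'][:,:,::-1])"
```

```text
t: 6.8
ee_pos: [469.4, -200.9, 186.1]
eef_rot: [-0.001, 0.663, 0.749, -0.0]
contact_force: [0.7, 0.2, -2.0]
finger_gap: 0.251
grip_force: 58.6
t: 7.8
ee_pos: [502.6, -32.5, 186.2]
eef_rot: [-0.001, 0.798, 0.603, -0.001]
contact_force: [0.0, -0.6, -2.2]
finger_gap: 0.248
grip_force: 58.6
t: 8.68
ee_pos: [520.2, 37.2, 124.4]
eef_rot: [0.001, 0.798, 0.603, 0.001]
contact_force: [-0.3, -0.8, -0.6]
finger_gap: 0.25
grip_force: 58.7
t 8.78 pos [520.2  37.2 124.4] yang -0.277 tilt [0.0021 0.    ] F [-0.5  0.2 -2.3] gap 21.333 grip 59
yaw -0.000 then shift [ 0.4 -1.   0.9]
```

View pics/d.png

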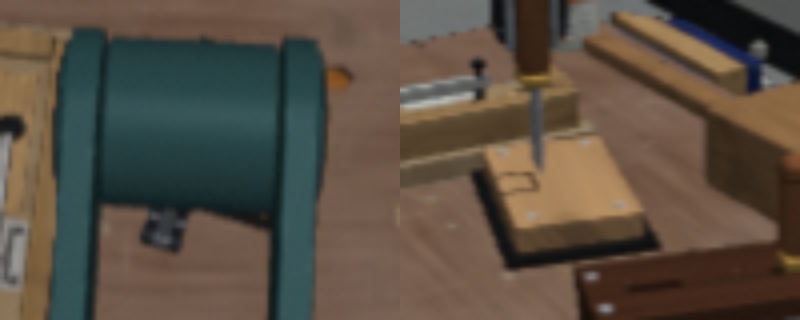

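The chisel is upright, and its edge hovers at (540,170) of the right half, just behind the U's back line at (533,180). I'll zoom in and measure in the side view.

Run:
```python
from h import *
import cv2
a=C['side']['color'][200:245,280:340,::-1]
cv2.imwrite('pics/e.png',cv2.resize(a,None,fx=13,fy=13,interpolation=cv2.INTER_CUBIC))
for P in ([520.2,37.2,37],[519.3,37.9,26]):
    for k in(-13.5,-12,0,12,13.5): print(P,k,((proj('side',np.array(P)+k*np.array([.2735,.962,0]))-[280,200]+.5)*13-.5).round(1))
```

```text
[520.2, 37.2, 37] -13.5 [320.9 372.1]
[520.2, 37.2, 37] -12 [319.4 369.1]
[520.2, 37.2, 37] 0 [308.  345.8]
[520.2, 37.2, 37] 12 [296.7 322.9]
[520.2, 37.2, 37] 13.5 [295.3 320.1]
[519.3, 37.9, 26] -13.5 [317.4 419.7]
[519.3, 37.9, 26] -12 [315.9 416.7]
[519.3, 37.9, 26] 0 [304.5 393. ]
[519.3, 37.9, 26] 12 [293.4 369.7]
[519.3, 37.9, 26] 13.5 [292.  366.8]
```

View pics/e.png

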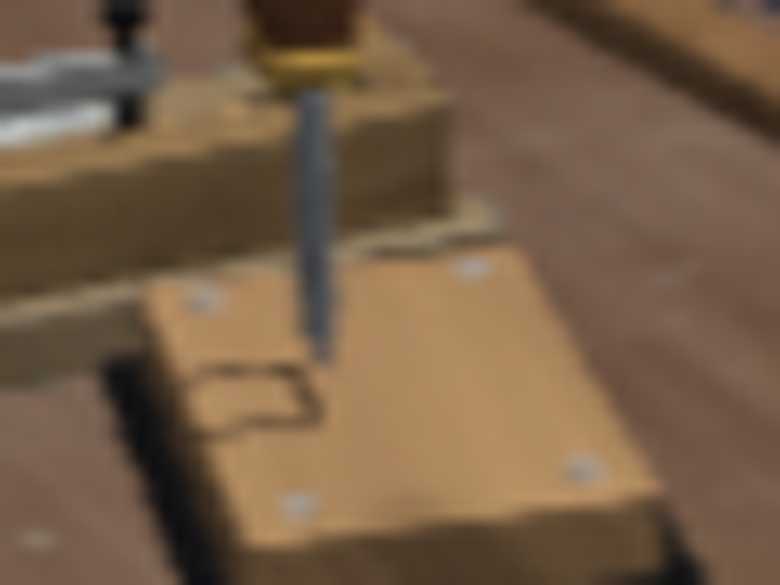

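The edge's near end is at (319,364). The back line runs from (318,418) to (298,368), so the sideways alignment is already good. I'll descend to just above the board and compare directly.

```bash
python3 -m crank '[{"x":0,"y":0,"z":4,"yaw":0,"jaw":10},{"x":0,"y":0,"z":4,"yaw":0,"jaw":10},{"x":0,"y":0,"z":0,"yaw":0,"jaw":10},{"x":0,"y":0,"z":0,"yaw":0,"jaw":10},{"x":0,"y":0,"z":0,"yaw":0,"jaw":10}]'
python3 - <<'E'
from h import *
import cv2
plan([519.3,37.9,115.5],-0.277)
im=np.mean([bot.get_image('side')['color'].astype(float) for _ in range(6)],0).astype(np.uint8)
s=bot.sense();print(s['ee_pos'],s['contact_force'])
cv2.imwrite('pics/f_raw.png',im[:,:,::-1])
a=im[205:241,285:325,::-1]
cv2.imwrite('pics/f.png',cv2.resize(a,None,fx=16,fy=16,interpolation=cv2.INTER_CUBIC))
g=cv2.cvtColor(cv2.imread('pics/side0.png'),cv2.COLOR_BGR2GRAY)
print("orig cols 290-308 rows 224-236");print(g[224:237,290:309])
print(cv2.cvtColor(im,cv2.COLOR_RGB2GRAY)[220:237,290:309])
for k in(-13.5,0,13.5): print(k,proj('side',np.array([519.3,37.9,26])+k*np.array([.2735,.962,0])).round(2))
P=s['ee_pos']-[0,0,87.5]
for k in(-12,0,12): print("edge",k,proj('side',P+k*np.array([.2735,.962,0])).round(2))
E
```

```text
t: 9.5
ee_pos: [519.6, 37.4, 115.4]
eef_rot: [0.0, 0.798, 0.603, 0.0]
contact_force: [-0.3, -0.8, -2.0]
finger_gap: 0.248
grip_force: 58.7
t 9.60 pos [519.6  37.4 115.5] yang -0.277 tilt [0.0003 0.0001] F [-0.7 -0.8 -1.9] gap 20.924 grip 59
yaw 0.000 then shift [ 0.4 -0.4 -0. ]
[519.55499213  37.41050558 115.36083227] [-0.18191328  0.18070683 -2.13037595]
orig cols 290-308 rows 224-236
[[ 74 100 137 144 140 140 142 141 140 140 140 139 138 138 138 138 139 139
  139]
 [ 70  76 117 147 145 142 140 139 140 141 140 140 138 137 137 136 138 139
  139]
 [ 72  66 100 140 143 143 142 141 140 140 141 140 140 138 137 137 138 140
  139]
 [ 45  50  81 125 142 142 141 138 137 139 138 137 137 137 138 137 137 138
  140]
 [ 27  41  61 104 128 116 106  92  98 108 104  85  79 110 137 138 137 138
  139]
 [ 20  37  54  77 104 123 136 133 132 133 132 129 103  97 134 138 137 137
  138]
 [ 17  28  44  64 109 142 145 143 141 139 139 139 116  82 109 136 137 135
  137]
 [ 15  21  36  54  96 139 145 142 140 137 135 137 131  98  94 134 138 136
  137]
 [ 19  18  28  45  78 119 140 129 113 104  99 102  99  96 104 1
[... 1151 characters left out ...]
]
 [ 17  28  44  66 111 145 147 146 144 141 142 142 119  68  69 114 138 139
  140]
 [ 17  21  37  54  98 140 146 145 142 139 137 140 133  98  80 125 139 139
  139]
 [ 19  19  29  47  79 121 141 132 116 106 100 103 101  98 105 136 140 138
  138]
 [ 18  18  28  44  57  76 102 114 124 136 134 133 133 134 136 140 139 138
  138]
 [ 23  18  22  38  54  81 121 140 142 144 141 139 140 141 141 140 139 138
  138]
 [ 39  19  19  29  45  66 112 145 145 145 142 139 139 140 141 140 139 138
  137]
 [ 69  25  17  22  38  57  95 135 144 145 143 141 138 140 141 140 139 138
  137]]
-13.5 [303.95 231.83]
0 [302.96 229.77]
13.5 [302.   227.76]
edge -12 [303.98 231.02]
edge 0 [303.1 229.2]
edge 12 [302.24 227.41]
```

View pics/f.png

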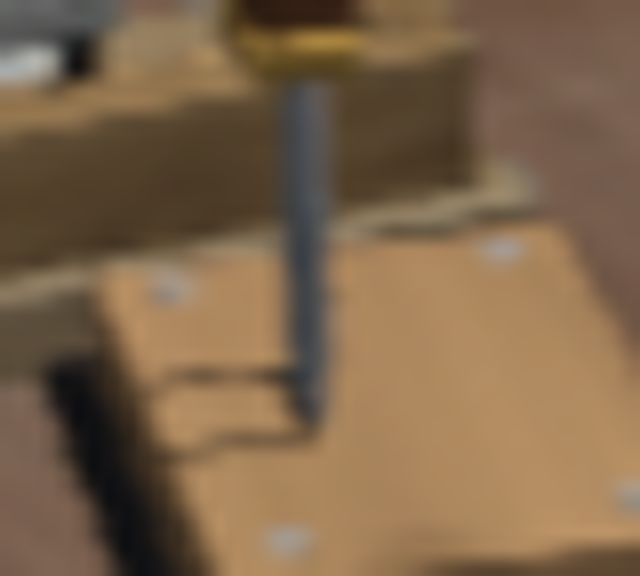

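The tip sits on the U's corner but about 1.5 mm right of the line, which is +tool y. I'll correct that and remeasure by differencing against the first image.

```bash
python3 -m crank '[{"x":0,"y":-1.5,"z":0,"yaw":0,"jaw":10},{"x":0,"y":0,"z":0,"yaw":0,"jaw":10},{"x":0,"y":0,"z":0,"yaw":0,"jaw":10},{"x":0,"y":0,"z":0,"yaw":0,"jaw":10}]'
cat > m.py <<'E'
from h import *
import cv2
np.set_printoptions(linewidth=160)
plan([519.3,37.9,115.5],-0.277)
im=np.mean([bot.get_image('side')['color'].astype(float) for _ in range(4)],0)
g0=cv2.imread('pics/side0.png')[:,:,::-1].astype(float)
print(im[218:235,299:308].mean(2).round().astype(int))
for r in range(221,227):
    d=np.clip((g0-im)[r,299:309].mean(1)+2,0,70)/70;print(r,"L %.2f R %.2f"%(303.5-d[:5].sum(),303.5+d[5:].sum()),d.sum().round(2))
s=bot.sense();P=s['ee_pos']-[0,0,87.5];e=np.array([.2735,.962,0]);f=np.array([.962,-.2735,0])
print("pred right/left",proj('side',P-12*e+2*f+[0,0,12]).round(2),proj('side',P+12*e-2*f+[0,0,12]).round(2))
for k in(-12,0,12): print("edge",k,proj('side',P+k*e).round(2))
E
python3 m.py
```

```text
t: 10.4
ee_pos: [518.1, 37.8, 115.3]
eef_rot: [-0.0, 0.798, 0.603, 0.0]
contact_force: [0.5, 0.1, -1.8]
finger_gap: 0.253
grip_force: 58.7
t 10.50 pos [518.1  37.8 115.3] yang -0.277 tilt [0.0001 0.0001] F [-0.1  0.2 -2.5] gap 21.218 grip 59
yaw -0.000 then shift [ 0.4  1.1 -0.2]
[[ 60  63  71  72  75  89  92  97 112]
 [ 80  87  84  74  78 109 128 126 119]
 [126 126 107  77  75  88 104 120 122]
 [131 134 119  85  76  97 119 131 131]
 [134 135 120  87  77 100 122 134 134]
 [136 135 120  87  76  98 122 134 134]
 [136 135 125  94  73  94 121 134 134]
 [135 135 127  98  72  91 118 134 134]
 [135 137 128  99  72  87 115 133 134]
 [133 134 125  96  72  87 114 132 134]
 [106 100  80  66  67  90 118 132 133]
 [128 128 126 103  71  90 120 132 132]
 [134 134 134 114  78  95 124 132 132]
 [132 130 132 127  97  88 124 132 131]
 [100  96  98  96  93 101 130 132 131]
 [128 127 126 127 128 129 133 132 131]
 [137 135 132 133 134 133 133 132 130]]
221 L 301.99 R 304.01 2.02
222 L 301.89 R 304.15 2.26
223 L 301.86 R 304.16 2.31
224 L 301.99 R 304.21 2.21
225 L 302.06 R 304.26 2.2
226 L 302.05 R 304.37 2.32
pred right/left [304.01 226.98] [300.83 223.62]
edge -12 [303.44 231.1 ]
edge 0 [302.57 229.27]
edge 12 [301.71 227.49]
```

```bash
python3 -m crank '[{"x":0,"y":-0.6,"z":0.7,"yaw":0,"jaw":10},{"x":0,"y":0,"z":0.5,"yaw":0,"jaw":10},{"x":0,"y":0,"z":0,"yaw":0,"jaw":10},{"x":0,"y":0,"z":0,"yaw":0,"jaw":10},{"x":0,"y":0,"z":0,"yaw":0,"jaw":10}]'; python3 m.py; python3 -c "
import cv2
print(cv2.imread('pics/side0.png')[226:235,299:308].mean(2).round().astype(int))"
```

```text
t: 11.32
ee_pos: [517.5, 38.0, 114.1]
eef_rot: [0.0, 0.798, 0.603, 0.0]
contact_force: [1.3, 0.0, -1.6]
finger_gap: 0.25
grip_force: 58.7
t 11.43 pos [517.5  38.  114.2] yang -0.277 tilt [0.0001 0.0001] F [ 0.8  0.3 -2.1] gap 21.155 grip 59
yaw 0.000 then shift [ 0.4  1.7 -1.3]
[[ 60  63  66  67  75  89  92  97 112]
 [ 79  86  80  69  75 107 128 126 119]
 [126 126 104  71  71  88 105 120 122]
 [130 134 114  73  72 102 125 131 132]
 [134 135 118  82  72 104 128 135 133]
 [136 136 121  87  75  98 122 134 134]
 [136 135 120  86  75  99 123 134 134]
 [136 135 120  86  75  99 123 134 134]
 [136 136 122  87  77  99 120 133 134]
 [134 133 119  85  73  95 120 133 134]
 [106 101  85  72  71  98 124 132 133]
 [129 128 126 108  81  99 125 132 133]
 [134 134 135 121  93 101 125 132 131]
 [131 130 132 128 111 107 131 132 131]
 [100  95  98  96  96 104 131 132 131]
 [129 127 126 126 128 128 133 132 131]
 [137 135 132 133 134 133 133 132 131]]
221 L 301.68 R 303.85 2.17
222 L 301.72 R 304.01 2.29
223 L 301.86 R 304.18 2.31
224 L 301.84 R 304.10 2.26
225 L 301.84 R 304.07 2.24
226 L 301.87 R 304.13 2.26
pred right/left [303.8  227.41] [300.63 224.03]
edge -12 [303.24 231.52]
edge 0 [302.36 229.69]
edge 12 [301.51 227.9 ]
[[133 133 132 132 130 130 130 130 132]
 [131 131 130 129 129 131 129 129 131]
 [103  98  81  75 105 129 130 129 130]
 [126 125 122  97  92 127 130 129 130]
 [131 131 131 110  78 103 129 130 128]
 [130 128 129 124  93  89 126 130 129]
 [ 98  93  97  94  91  99 128 128 128]
 [126 125 124 125 125 126 130 129 129]
 [134 131 129 130 133 131 130 129 129]]
```

The tip now covers the pencil line evenly: rows 230–231 are masked, with no spill to either side. I'll press down in small steps.

```bash
for i in 1 2 3; do python3 -m crank '[{"x":0,"y":0,"z":0.5,"yaw":0,"jaw":10},{"x":0,"y":0,"z":0,"yaw":0,"jaw":10},{"x":0,"y":0,"z":0,"yaw":0,"jaw":10}]' | grep -E "ee_pos|contact"; done; python3 -c "
from h import *
F=[]
for _ in range(6): bot.get_image('side');F.append(bot.sense()['contact_force'])
print(np.mean(F,0),np.std(F,0))"
```

```text
ee_pos: [517.5, 38.0, 113.6]
contact_force: [-0.0, 0.7, -2.7]
ee_pos: [517.6, 38.0, 113.3]
contact_force: [-0.1, 0.6, -1.0]
ee_pos: [517.6, 38.0, 112.8]
contact_force: [0.2, -0.5, 1.2]
[-0.60538784  0.07097012  0.89639281] [0.34430194 0.31635496 0.41184188]
```

Contact is made at about 2.8 N, net of the chisel's weight. I'll press on to about 6 N and check visually.

```bash
python3 -m crank '[{"x":0,"y":0,"z":0.4,"yaw":0,"jaw":10},{"x":0,"y":0,"z":0.4,"yaw":0,"jaw":10},{"x":0,"y":0,"z":0,"yaw":0,"jaw":10},{"x":0,"y":0,"z":0,"yaw":0,"jaw":10},{"x":0,"y":0,"z":0,"yaw":0,"jaw":10}]' | grep -E "ee_pos|contact"; python3 m.py; python3 -c "
from h import *
import cv2
F=[]
for _ in range(6): im=bot.get_image('side')['color'];F.append(bot.sense()['contact_force'])
print(np.mean(F,0),np.std(F,0))
a=im[205:241,285:325,::-1]
cv2.imwrite('pics/g.png',cv2.resize(a,None,fx=16,fy=16,interpolation=cv2.INTER_CUBIC))"
```

```text
ee_pos: [517.6, 38.0, 112.0]
contact_force: [-1.0, 0.2, 4.0]
t 13.88 pos [517.6  38.  112. ] yang -0.277 tilt [0.0004 0.0001] F [-1.4 -0.2  3.8] gap 21.261 grip 59
yaw -0.000 then shift [ 0.4  1.6 -3.5]
[[ 60  63  67  68  74  89  92  98 112]
 [ 81  87  81  68  75 108 128 125 117]
 [123 123 103  69  70  86  91  89  87]
 [ 90 102 103  73  71 103 124 126 126]
 [128 128 117  85  76 105 128 135 134]
 [136 135 121  87  76  99 122 135 134]
 [136 135 121  86  76  99 123 134 134]
 [136 135 121  87  76 100 123 134 134]
 [135 136 122  87  77 100 122 134 135]
 [133 133 119  87  73  95 120 132 134]
 [108 101  94  86  72  93 119 132 134]
 [114 128 128 108  75  93 120 132 133]
 [131 134 134 120  92  99 125 132 132]
 [134 134 134 129 108 100 124 132 132]
 [132 130 121  99  80  87 117 132 131]
 [ 89  95 104 112 124 126 130 132 132]
 [128 127 128 131 134 133 132 131 131]]
221 L 300.47 R 304.03 3.56
222 L 301.63 R 303.98 2.35
223 L 301.88 R 304.16 2.28
224 L 301.87 R 304.11 2.24
225 L 301.86 R 304.06 2.2
226 L 301.86 R 304.09 2.23
pred right/left [303.86 228.14] [300.69 224.75]
edge -12 [303.29 232.25]
edge 0 [302.42 230.41]
edge 12 [301.57 228.62]
[-1.05627943  0.26990155  4.44974833] [0.5319855  0.33827362 0.37942568]
```

View pics/g.png

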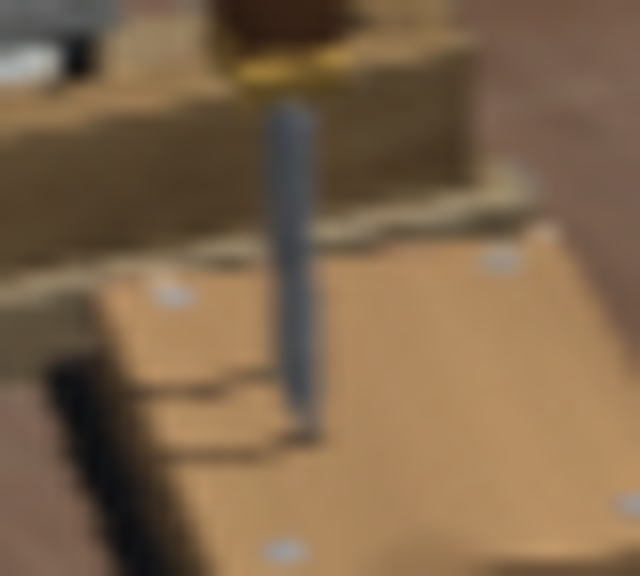

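The picture shows the upright blade ending on the back line at (310,435), with only the line's near end visible beyond it. Net force is about 6 N and the gripper is still holding, so I'll hand it in.

```bash
python3 -c "
from station import bot
print(bot.job_done())"
```

```text
the job is handed in; nothing more can be done
None
```

The job is handed in, with no verdict returned: the wide chisel stands upright with its edge on the recess's back line, centred to within about 1 mm as far as the side camera could show (the arm hid the line from the top camera), still gripped and pressed at about 6 N.

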